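# Clear the toy ring off the night lamp, then pull its telescopic mast out and hold it

### The arm

A 7-joint arm with a two-finger parallel gripper is mounted at the origin on the work surface. World frame = base frame: x ahead of the robot, y to its left, z up, the work surface at z = 0. Lengths are in m, angles in degrees, forces in N, time in s.
With the tool pointing down it reaches from about 0.425 to 0.875 m from the base axis. Payload 4.7 kg.
Tool frame: the origin (TCP) lies on the centre line of the jaws, within the pads' length; the fingertips stand 8 mm ahead of it and the grasp point (between the pads) lies 11 mm behind it; z points along the fingers, x is the direction in which the jaws open and shut, and the axes are right-handed (so a half turn about z gives the same grasp; the last joint's range is limited). The gripper opens to 87 mm and grips with 3 to 60 N. Pads are 19 mm wide; open, the fingers measure 117 mm over their backs; the gripper's body (75 mm by 190 mm) begins 51 mm behind the grasp point.
Start: joints at [64.578, 18.392, -4.016, 83.108, 1.295, 78.541, -3.26], TCP at [0.287, -0.583, 0.231] pointing down, gripper open.
Joint ranges: [-163.93, 163.93], [-17.29, 119.83], [-79.2, 71.16], [3.27, 140.29], [-89.18, 269.18], [5.43, 117.66], [-154.24, 154.24]. Speed limits (degrees/s): [147.25, 147.25, 180, 180, 180, 180, 180].

### API

Orientations are given as [roll, pitch, yaw] about the fixed x, y, z axes, in that order (R = Rz(yaw) Ry(pitch) Rx(roll)).
In Python, from cell import telemetry, read_camera, get_calibration, sign_off gives the robot as it stands. The module is installed in compiled form; this text tells all that it offers.
- The arm moves only by the tool carry_out, never from a script. Its arguments are lists of equal length, an entry for each row: "translation": the shift along the tool's x, y, z in cm, a list of three; "turn": the turn about the tool's z in rad; "gripper": the opening, from 0 (shut) to 1 (fully open). In form: {"translation": [[dx, dy, dz], ...], "turn": [turn, ...], "gripper": [gripper, ...]}. A call has 1 to 5 rows; each row is the pose to reach, as a shift and turn from the pose commanded when the call began, along the tool's axes at that moment; what a row does not reach only later rows make up. A row lasts 1/8 s, in which the tool goes at most 62.5 mm and 10.7 degrees, less where a joint would pass 70% of its speed; a pose out of reach is approached as far as the arm can. A call with a gripper value outside its range is refused whole. The fingers move at their own pace and stop on an object; "squeeze" is the grip in N (left out, the last holds). Time passes only in rows, so rows that repeat a pose let the fingers close. It gives the time, the measured TCP pose, the force and the opening at its end, in the units of the state.
- telemetry.get_obs(): the state, without advancing time (a new reading comes with each control period).
- read_camera(name): name is "side" or "top"; returns the picture (480x640x3 uint8, red, green, blue); there is no depth.
- get_calibration(name): a dict with "fx", "fy", "cx", "cy" (pixels), "k1" (the pictures are not rectified: a ray, as slopes to the right and down, at radius r is drawn at 1 + k1 r^2 times it, then the intrinsics apply), "R" (3x3) and "t" (3): a world point X has camera coordinates R X + t. Camera axes: x right, y down, z forward; pixel columns grow to the right and rows downward; lengths in m; the calibration is good to about 2 mm. A picture is of the moment at which its call begins. get_calibration takes no time and is no camera call.
- sign_off(): hands the job in, once; it reports no verdict.
The state is a dict: "time_s": time; "qpos": joint angles; "joint_velocities": joint speeds; "effort": joint torques, N m; "tool_pos": TCP position; "tool_rot": TCP orientation; "force": force on the tool from outside, world axes, zero at the start; "wrist_torque": the same for the moment, N m; "grip_width": finger opening in m.
Only numpy, scipy, OpenCV 4.12 (cv2) and the standard library are available. Lean on these libraries where they do the work, as an engineer would, in place of code of your own. Each camera call takes 0.05 s, during which the arm holds its last target.

### The job

A red stacking ring has been dropped over the grip of the night lamp's telescopic mast: lift it out of the lamp's dish and put it back on the peg of the wooden stacking toy, lying flat on the yellow ring. Then squeeze the orange button into the grip, pull the mast straight up past its first stop to the second stop, where it is fully out, and finish holding it there, gripped, with the button still pressed, so that I can fit the clip. Do not let go at the end, and leave the cup, jar, book and hairbrush where they are.

Things in the scene. Friction and masses are not known exactly. Their poses are not given: they have to be found in the camera images.
- lamp: White round night lamp fixed to the nightstand, drum 150 mm across; origin under its centre, z up. Its top is a dish: floor 75 mm high, rim 144 mm across outside, 4 mm thick, top at 85 mm. In the middle a grey collar, 52 mm across, top at 90 mm, from which the mast's black grip stands up. A dimmer knob (no part in the job) reaches to 82 mm from the axis on the lamp's +x side, 40 mm up.
- mast_grip (a point): Point to grip: on the mast axis in the black grip, level with the middle of the orange button; 116 mm up when stowed, 226 mm at the second stop. Axes as the lamp's. The grip is 16 mm along x, 18 mm along y (-9 to +9), and reaches from 25 mm below to 18 mm above this point. The button is on its +y face: close the fingers along y to squeeze it.
- mast_button (a joint): Travel of the orange button (12 mm along x, 20 mm tall) into the grip, m: 0 out (7 mm proud of the +y face), 0.006 fully in (1 mm proud: fingers then 19 mm apart, their middle 0.5 mm to +y of the axis). Spring 3.6 N at first, 7.2 N fully in; it comes out when let go. Until it is 4 mm in, a latch holds the mast down.
- mast_upper (a joint): Extension of the upper (thin) mast section together with the grip, m: 0 stowed, 0.055 at its end. It gives way first (about 2.5 to 4 N of pull); its end is the first stop.
- mast_lower (a joint): Extension of the lower (thick) mast section that carries the upper, m: 0 stowed, 0.055 at its end. It follows at 7 to 9 N of pull; its end, with the upper out too, is the second stop, 110 mm total. Springs draw both sections back down if the grip is let go, button in or not.
- ring: Red wooden ring, 60 mm outside diameter, 41 mm hole, 26 mm high, about 50 g, loose; origin at the centre of its underside. Starts flat on the lamp's collar (underside 90 mm up), loosely around the grip, which stands 18 mm above the ring's top. Can be gripped across its outside, fingers going down into the dish.
- toy: Loose wooden stacking toy, 400 g; origin at the centre of its underside, z up. Base disc 90 mm across, 14 mm thick; blue ring 82 mm across up to 34 mm, yellow ring 72 mm across up to 54 mm (where the red ring must lie); upright peg 16 mm in diameter in the middle, its top at 98 mm.
- cup: Bystander: steel sippy cup with green lid and handle, 74 mm across, 118 mm tall; origin under its centre.
- jar: Bystander: closed cream jar, 64 mm across, 55 mm tall; origin under its centre.
- book: Bystander: green board book lying flat, 160 x 160 x 25 mm; origin under its centre.
- brush: Bystander: wooden baby hairbrush lying on its back, white bristles up, 170 mm long along its x, 50 mm wide, 25 mm high; origin under its middle.
Not all that is in view belongs to the job. Of the things like the ring, leave any that is green or grey; of the rest the smaller one is meant.

How it is judged (in metres and radians):
On the way, in this order (a step that is already met when the one before it is completed fails the run):
1. the red ring lies flat on the yellow ring around the toy's peg, let go, with the mast still stowed (horizontal distance between ring and toy below 0.016 m and z of ring in the frame of toy between 0.048 and 0.06 m and angle between toy's own z axis and vertical below 0.12 rad and angle between ring's own z axis and vertical below 0.2 rad and contact force between the fingers and ring below 0.2 N and value of joint mast_upper below 0.012 m), for 0.2 s.
2. the orange button is squeezed in by the fingers while the mast is still stowed (value of joint mast_button above 0.004 m and contact force between the fingers and lamp above 3 N and value of joint each of mast_upper, mast_lower below 0.02 m), for 0.1 s.
3. the mast is out to the second stop (value of joint each of mast_upper, mast_lower above 0.05 m), for 0.2 s.
At the end, for the whole second after the job is handed in: Both mast sections out to within 5 mm of their ends (0.055 m each), button at least 4 mm in, fingers gripping the mast with more than 3 N, and the red ring on the toy's peg: flat, underside 48 to 60 mm above the toy's, within 16 mm of its axis, the toy upright (all of step 3 and value of joint mast_button above 0.004 m and contact force between the fingers and lamp above 3 N and horizontal distance between ring and toy below 0.016 m and z of ring in the frame of toy between 0.048 and 0.06 m and angle between toy's own z axis and vertical below 0.12 rad and angle between ring's own z axis and vertical below 0.2 rad); the arm keeps its last pose, push and grip.
It fails at once if the cup was pushed more than 30 mm (distance of cup from where it was at the start of the episode above 0.03 m).
It fails at once if the jar was pushed more than 30 mm (distance of jar from where it was at the start of the episode above 0.03 m).
It fails at once if the book was pushed more than 30 mm (distance of book from where it was at the start of the episode above 0.03 m).
It fails at once if the brush was pushed more than 30 mm (distance of brush from where it was at the start of the episode above 0.03 m).
It also fails if it takes over 54 s, if anything falls off the work surface, if the arm or the gripper's body presses on something with over 40 N, if the wrist force passes 120 N, or if a joint passes its speed limit or range.

## Working session

There is one attempt and no reset: what is moved stays moved. The work goes in short steps, Python scripts to look and compute and a tool call to move; the robot and the scene stay as the last step left them, time stands still between calls to the robot, and variables do not carry over. Pictures are saved under pics/ and viewed, and the job is handed in when it is done.

Besides the shell and the picture viewer there is one more tool, called after "Emit:" as a command line: name --pt "numbers of a row" for each row, then --argument value for the rest. carry_out: Moves the arm, as the interface text tells. Its arguments: {"type":"object","properties":{"translation":{"type":"array","items":{"type":"array","items":{"type":"number"}}},"turn":{"type":"array","items":{"type":"number"}},"gripper":{"type":"array","items":{"type":"number"}},"squeeze":{"type":"number"}},"required":["translation","turn","gripper"]}

```bash
mkdir -p pics; python3 - <<'E'
from cell import telemetry, read_camera, get_calibration
import cv2
for n in("side","top"):
    im=read_camera(n); cv2.imwrite(f"pics/{n}0.png",im[:,:,::-1]); c=get_calibration(n); print(n,c)
print(telemetry.get_obs())
E
```

```text
side {'fx': 586.9520319879741, 'fy': 586.9520319879741, 'cx': 320.34638500707575, 'cy': 231.46863311232272, 'k1': -0.0485640204247944, 'R': array([[-0.78757631, -0.61611529,  0.01120262],
       [-0.39895907,  0.49596319, -0.7712666 ],
       [ 0.46963306, -0.61190069, -0.63641365]]), 't': array([0.45570516, 0.29935308, 1.24328039])}
top {'fx': 447.9440861925752, 'fy': 447.9440861925752, 'cx': 322.19472216120226, 'cy': 241.70420484141357, 'k1': -0.017547844536470708, 'R': array([[-0.01330417, -0.99988712, -0.00698188],
       [-0.98252638,  0.01436893, -0.18556792],
       [ 0.1856473 ,  0.00439105, -0.98260663]]), 't': array([0.01847134, 0.58117462, 1.0735541 ])}
{'time_s': 0.1, 'qpos': array([64.57691759, 18.43425856, -4.0167355 , 83.1680252 ,  1.29378542,
       78.54117781, -3.26102784]), 'joint_velocities': array([-0.08078609, -0.11842334,  0.02423084, -0.1060872 ,  0.05305423,
       -0.10401664,  0.0158497 ]), 'effort': array([ 6.35032739e-04, -4.92570269e+01, -4.05005571e-01, -3.13400316e+01,
       -6.41239271e-02,  3.94613435e-02,  6.56872862e-05]), 'tool_pos': array([ 0.28705393, -0.58264012,  0.22957632]), 'tool_rot': array([ 1.79996073e+02,  9.82911844e-02, -6.37674515e+01]), 'force': array([ 0.2662516 , -0.16441676,  0.17354791]), 'wrist_torque': array([-0.01256352, -0.06154606, -0.03141131]), 'grip_width': 0.08709204963407434}
```

View pics/side0.png

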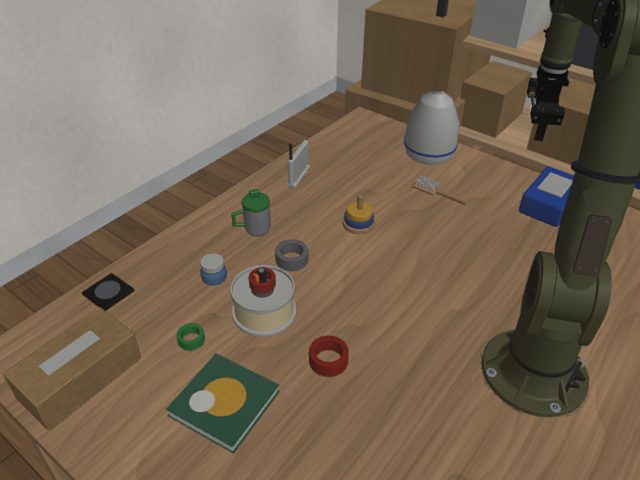

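View pics/top0.png

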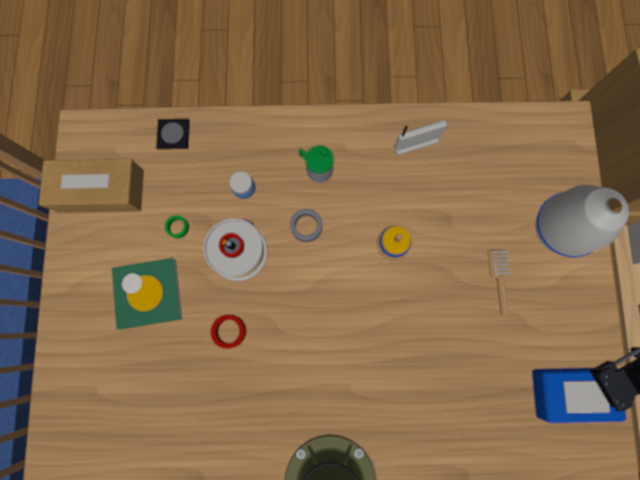

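Candidates like the ring, as pixels in the top view: red in the lamp dish (232,245), larger red on the table (228,331), green (177,226) and grey (306,225). Green and grey are ruled out, and the smaller red one around the grip fits. I'll confirm that in a crop and measure.

```bash
cat > h.py <<'E'
import numpy as np,cv2
from cell import telemetry, read_camera, get_calibration
def proj(n,X):
    c=get_calibration(n); p=np.atleast_2d(X)@c["R"].T+c["t"]; s=p[:,:2]/p[:,2:]; r2=(s**2).sum(1,keepdims=True)
    s=s*(1+c["k1"]*r2); return s*[c["fx"],c["fy"]]+[c["cx"],c["cy"]]
def ray(n,uv):
    c=get_calibration(n); K=np.array([[c["fx"],0,c["cx"]],[0,c["fy"],c["cy"]],[0,0,1]])
    s=cv2.undistortPoints(np.array(uv,float).reshape(-1,1,2),K,np.array([c["k1"],0,0,0,0.]))[:,0]
    d=np.c_[s,np.ones(len(s))]@c["R"]; o=-c["R"].T@c["t"]; return o,d
def plane(n,uv,z):
    o,d=ray(n,uv); return o+d*((z-o[2])/d[:,2:])
def two(uvs,uvt):
    (o1,d1),(o2,d2)=ray("side",uvs),ray("top",uvt)
    d1=d1[0]/np.linalg.norm(d1[0]);d2=d2[0]/np.linalg.norm(d2[0])
    a=np.linalg.lstsq(np.c_[d1,-d2],o2-o1,rcond=None)[0]
    p,q=o1+a[0]*d1,o2+a[1]*d2; return (p+q)/2,np.linalg.norm(p-q)
def crop(im,x0,y0,x1,y1,name,k):
    cv2.imwrite("pics/"+name,cv2.resize(im[y0:y1,x0:x1,::-1],None,fx=k,fy=k,interpolation=cv2.INTER_CUBIC))
E
python3 - <<'E'
from h import *
s=cv2.imread("pics/side0.png")[:,:,::-1]; t=cv2.imread("pics/top0.png")[:,:,::-1]
a=cv2.resize(t[205:355,195:295],None,fx=4,fy=4,interpolation=cv2.INTER_CUBIC)
b=cv2.resize(s[250:400,225:325],None,fx=4,fy=4,interpolation=cv2.INTER_CUBIC)
cv2.imwrite("pics/crop0.png",np.hstack([a,b])[:,:,::-1])
a=cv2.resize(t[200:275,365:430],None,fx=6,fy=6,interpolation=cv2.INTER_CUBIC)
b=cv2.resize(s[180:255,325:390],None,fx=6,fy=6,interpolation=cv2.INTER_CUBIC)
cv2.imwrite("pics/crop1.png",np.hstack([a,b])[:,:,::-1])
E
```

```text
(no output)
```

View pics/crop0.png

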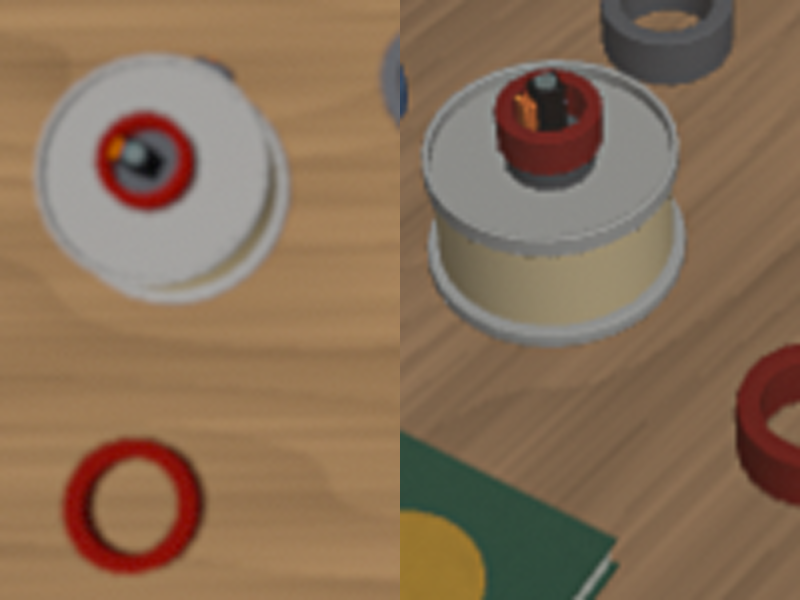

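View pics/crop1.png

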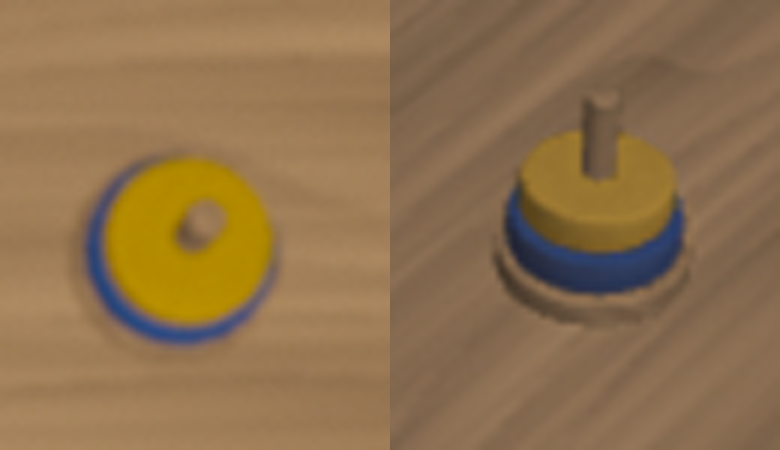

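The crop shows the small red ring at top (232,245) around the black grip, with the orange button to the upper left at (224,242). The big red ring lies free at (228,331). The toy's yellow top is at (396,241) with its peg at about (399,237).

```bash
cat > meas.py <<'E'
from h import *
def circ(P):
    A=np.c_[2*P[:,:2],np.ones(len(P))]; x=np.linalg.lstsq(A,(P[:,:2]**2).sum(1),rcond=None)[0]
    r=np.sqrt(x[2]+x[:2]@x[:2]); e=np.abs(np.linalg.norm(P[:,:2]-x[:2],axis=1)-r); return x[:2],r,e
def blob(mask,near):
    n,l,st,ce=cv2.connectedComponentsWithStats(mask.astype(np.uint8))
    ok=[i for i in range(1,n) if st[i,4]>15]; i=min(ok,key=lambda i:np.hypot(*(ce[i]-near)))
    return (l==i),ce[i],st[i]
def outer(m):
    c=max(cv2.findContours(cv2.resize(m.astype(np.uint8)*255,None,fx=8,fy=8,interpolation=cv2.INTER_LINEAR)//128,cv2.RETR_EXTERNAL,cv2.CHAIN_APPROX_NONE)[0],key=cv2.contourArea)
    return (c[:,0]+.5)/8-.5
def robust(P):
    for _ in range(6):
        x,r,e=circ(P); P=P[e<max(.0012,np.percentile(e,85))] if e.max()>.0015 else P
    return x,r,len(P)
def hsv(im): return cv2.cvtColor(np.ascontiguousarray(im),cv2.COLOR_RGB2HSV).astype(int)
E
python3 - <<'E'
from meas import *
s=cv2.imread("pics/side0.png")[:,:,::-1]; t=cv2.imread("pics/top0.png")[:,:,::-1]
def red(h): return ((h[...,0]<6)|(h[...,0]>172))&(h[...,1]>150)&(h[...,2]>50)
def yel(h): return (h[...,0]>18)&(h[...,0]<28)&(h[...,1]>190)&(h[...,2]>110)
def ora(h): return (h[...,0]>=7)&(h[...,0]<20)&(h[...,1]>190)&(h[...,2]>140)
ht,hs=hsv(t),hsv(s)
m,c,st=blob(red(ht),(232,245)); print("ring top",c,st); print(robust(plane("top",outer(m),.116)))
m,c,st=blob(yel(ht),(396,241)); print("yel",c,st); print(robust(plane("top",outer(m),.054)))
# lamp rim: white in top
w=(ht[...,1]<60)&(ht[...,2]>130); w[215:272,200:272]; m,c,st=blob(w,(233,248)); print("lamp",c,st); 
P=plane("top",outer(m),.085); print(robust(P))
m,c,st=blob(red(hs),(262,281)); print("ring side",c,st); 
m,c,st=blob(ora(ht),(224,242));print("btn",c,st); bt=c
m,c,st=blob(ora(hs),(257,278));print("btn side",c,st); print(two(c,bt)); print(plane("top",bt,.126))
# yellow base/blue in top
b=(ht[...,0]>100)&(ht[...,0]<125)&(ht[...,1]>120)
# peg top & grip top manual
print("peg", two((360.2,197.5),(399.5,235.7)))
print("griptop", two((262,269),(230.5,243)))
for n in("side","top"): print(proj(n,[[.45,.2,.1]]))
E
```

```text
ring top [231.7979798  245.24747475] [220 234  23  23 198]
(array([0.56512234, 0.22715708]), np.float64(0.02795342016364904), 469)
yel [395.75769231 239.825     ] [383 226  27  28 520]
(array([ 0.58442104, -0.17560492]), np.float64(0.034142399228058444), 545)
lamp [234.98707593 249.78432956] [ 203  218   65   63 2476]
(array([0.56167388, 0.22299374]), np.float64(0.07968759227533824), 561)
ring side [262.43665768 281.96226415] [249 268  26  25 371]Traceback (most recent call last):
  File "<stdin>", line 13, in <module>
  File "meas.py", line 7, in blob
    ok=[i for i in range(1,n) if st[i,4]>15]; i=min(ok,key=lambda i:np.hypot(*(ce[i]-near)))
                                                ~~~^^^^^^^^^^^^^^^^^^^^^^^^^^^^^^^^^^^^^^^^^
ValueError: min() iterable argument is empty
```

```bash
python3 - <<'E'
from meas import *
s=cv2.imread("pics/side0.png")[:,:,::-1]; t=cv2.imread("pics/top0.png")[:,:,::-1]
a=cv2.resize(t[228:263,210:255],None,fx=9,fy=9,interpolation=cv2.INTER_NEAREST)
b=cv2.resize(s[262:297,240:285],None,fx=9,fy=9,interpolation=cv2.INTER_NEAREST)
c=cv2.resize(t[210:240,235:275],None,fx=9,fy=9,interpolation=cv2.INTER_NEAREST)
cv2.imwrite("pics/crop2.png",np.vstack([np.hstack([a,b]),np.hstack([c,np.zeros((c.shape[0],a.shape[1]+b.shape[1]-c.shape[1],3),np.uint8)])])[:590,:,::-1])
ht,hs=hsv(t),hsv(s)
for n,h,(x0,y0,x1,y1) in(("top",ht,(218,233,246,260)),("side",hs,(250,268,276,292))):
    m=np.zeros(h.shape[:2],bool); m[y0:y1,x0:x1]=((h[...,0]>=7)&(h[...,0]<18)&(h[...,1]>150)&(h[...,2]>110))[y0:y1,x0:x1]
    ys,xs=np.nonzero(m); print(n,len(xs),xs.mean(),ys.mean(),xs.min(),xs.max(),ys.min(),ys.max())
# red outer in side top edge
E
```

```text
top 21 223.23809523809524 241.47619047619048 221 225 239 244
side 30 256.43333333333334 277.1666666666667 253 258 273 282
```

View pics/crop2.png

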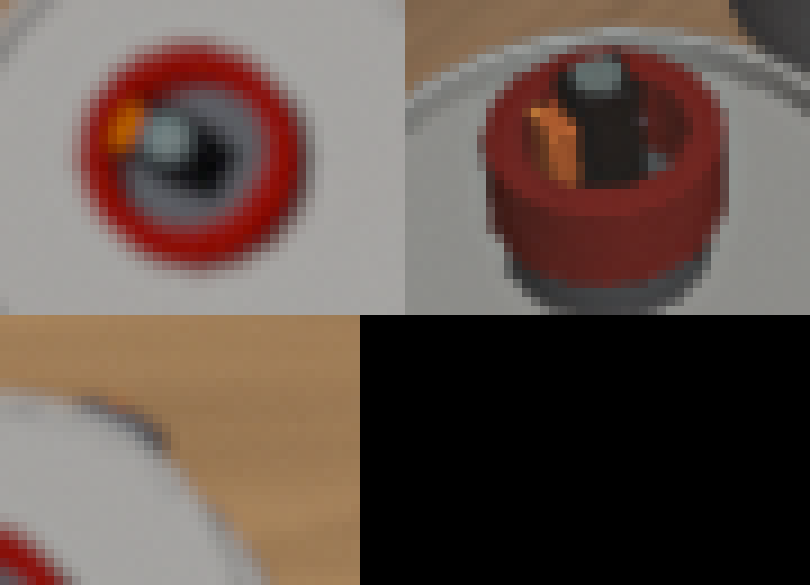

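```bash
python3 - <<'E'
from meas import *
print("cap", two((260.8,269.8),(228.05,242.5)), plane("top",(228.05,242.5),.137),plane("top",(228.05,242.5),.134))
print("btn", two((256.4,277.2),(223.2,241.5)), plane("top",(223.2,241.5),.124))
print("knob", plane("top",[(249.5,221.2)],.045))
t=cv2.imread("pics/top0.png")[:,:,::-1]; h=hsv(t)
w=(h[...,1]<60)&(h[...,2]>130); m,c,st=blob(w,(233,248)); P=outer(m)
# rim: upper-left side of contour only (drum base shows lower right)
q=P[(P[:,0]<231)&(P[:,1]<262)|(P[:,1]<225)&(P[:,0]<244)]
X=plane("top",q,.085); print("rim",circ(X)[:2],circ(X)[2].max())
q=P[(P[:,0]>250)&(P[:,1]>235)|(P[:,1]>272)]; X=plane("top",q,.005); print("base",circ(X)[:2],circ(X)[2].max())
s=cv2.imread("pics/side0.png")[:,:,::-1]; hs=hsv(s)
m,c,st=blob((hs[...,1]<60)&(hs[...,2]>110),(263,310)); print(st)
L=np.array([.565,.225,0])
for n in("top","side"):
  print(n,proj(n,[L+[0,0,z] for z in(.09,.116,.134)]).round(1).tolist())
E
```

```text
cap (array([0.56694377, 0.23001261, 0.13431985]), np.float64(0.0015235437764059727)) [[0.56710545 0.22984286 0.137     ]] [[0.56767612 0.2304992  0.134     ]]
btn (array([0.57064237, 0.243692  , 0.1206267 ]), np.float64(0.00489785116050381)) [[0.57215474 0.24425958 0.124     ]]
knob [[0.63943309 0.19621609 0.045     ]]
rim (array([0.56717258, 0.23045929]), np.float64(0.07182282696132337)) 0.001794307271366119
base (array([0.56630554, 0.23062035]), np.float64(0.07502939462637845)) 0.001483419152091145
[232 300  65  37 434]
top [[234.1, 246.9], [231.9, 245.0], [230.4, 243.6]]
side [[263.7, 283.3], [263.1, 274.9], [262.7, 269.0]]
```

```bash
cat > plan.py <<'E'
import numpy as np,sys
from scipy.spatial.transform import Rotation as Ro
from cell import telemetry
def go(x,y,z,yaw=None):
    o=telemetry.get_obs(); R=Ro.from_euler("xyz",o["tool_rot"],degrees=True).as_matrix()
    d=R.T@(np.array([x,y,z])-o["tool_pos"])*100
    ty=0 if yaw is None else -((yaw-o["tool_rot"][2]+180)%360-180)
    print("pos",o["tool_pos"].round(4),"rot",o["tool_rot"].round(2),"F",o["force"].round(2),"w",round(o["grip_width"],4),"t",round(o["time_s"],2))
    print("shift cm",d.round(2),"dist",np.linalg.norm(d).round(2),"turn rad",np.deg2rad(ty).round(3),"q",o["qpos"].round(0))
if __name__=="__main__": go(*map(float,sys.argv[1:]))
E
python3 plan.py .49 -.36 .30 68
```

```text
pos [ 0.2871 -0.5826  0.2296] rot [ 1.800e+02  1.000e-01 -6.377e+01] F [ 0.27 -0.16  0.17] w 0.0871 t 0.1
shift cm [-11.01 -28.04  -7.03] dist 30.94 turn rad -2.3 q [65. 18. -4. 83.  1. 79. -3.]
```

Emit:
carry_out --pt "-2.2 -5.6 -1.4" --pt "-4.4 -11.2 -2.8" --pt "-6.6 -16.8 -4.2" --pt "-8.8 -22.4 -5.6" --pt "-11 -28 -7" --turn '[-0.15,-0.3,-0.45,-0.6,-0.75]' --gripper '[1,1,1,1,1]' --squeeze 15

```text
time_s: 0.72
tool_pos: [0.4907, -0.359, 0.3007]
tool_rot: [180.0, 0.0, -20.5]
force: [1.5, -0.7, 0.0]
grip_width: 0.087
```

```bash
python3 plan.py .58 -.07 .30 68
```

```text
pos [ 0.4907 -0.359   0.3007] rot [ 1.7999e+02  2.0000e-02 -2.0530e+01] F [ 1.5  -0.71  0.04] w 0.087 t 0.72
shift cm [ -1.77 -30.2    0.06] dist 30.25 turn rad -1.545 q [ 49.  13. -19.  83.   4.  85.  10.]
```

Emit:
carry_out --pt "-0.4 -6 0" --pt "-0.8 -12 0" --pt "-1.2 -18 0" --pt "-1.5 -24 0" --pt "-1.8 -30 0" --turn '[-0.16,-0.32,-0.48,-0.64,-0.8]' --gripper '[1,1,1,1,1]'

```text
time_s: 1.35
tool_pos: [0.5796, -0.0721, 0.3003]
tool_rot: [180.0, 0.0, 25.3]
force: [0.1, -0.5, -0.4]
grip_width: 0.0871
```

```bash
python3 plan.py .565 .2275 .21 68
```

```text
pos [ 0.5796 -0.0721  0.3003] rot [1.7998e+02 2.0000e-02 2.5320e+01] F [ 0.05 -0.52 -0.35] w 0.0871 t 1.35
shift cm [ 11.5  -27.71   9.02] dist 31.32 turn rad -0.745 q [ 34.  11. -34.  86.   6.  85.  25.]
```

Emit:
carry_out --pt "2.3 -5.5 1.8" --pt "4.6 -11 3.6" --pt "6.9 -16.6 5.4" --pt "9.2 -22.2 7.2" --pt "11.5 -27.7 9" --turn '[-0.15,-0.3,-0.45,-0.6,-0.745]' --gripper '[1,1,1,1,1]'

```text
time_s: 1.98
tool_pos: [0.5662, 0.2261, 0.2101]
tool_rot: [180.0, 0.0, 68.0]
force: [0.2, 0.1, -0.2]
grip_width: 0.087
```

```bash
python3 plan.py .5655 .2278 .101 68; python3 - <<'E'
from h import *
s=read_camera("side"); t=read_camera("top")
a=cv2.resize(s[200:330,180:320],None,fx=3,fy=3); b=cv2.resize(t[160:290,160:300],None,fx=3,fy=3)
cv2.imwrite("pics/a1.png",np.hstack([a,b])[:,:,::-1])
E
```

```text
pos [0.5662 0.2261 0.2101] rot [1.7998e+02 3.0000e-02 6.7960e+01] F [ 0.21  0.09 -0.2 ] w 0.087 t 1.98
shift cm [ 0.13 -0.13 10.91] dist 10.91 turn rad -0.001 q [ 14.  20. -47.  90.  15.  77.  33.]
```

View pics/a1.png

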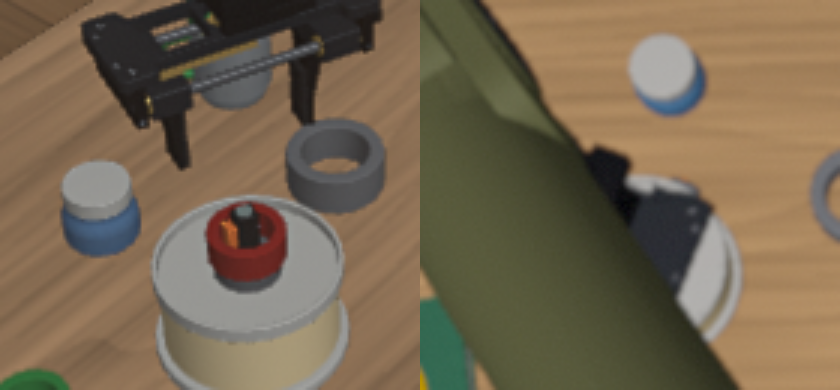

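The side view shows the open fingers above the lamp, straddling the ring, which has not moved (at about (262,281) in the full frame). Next I go down.

Emit:
carry_out --pt "0.1 -0.1 3" --pt "0.1 -0.1 6" --pt "0.1 -0.1 8" --pt "0.1 -0.1 9.5" --pt "0.1 -0.1 9.5" --turn '[0,0,0,0,0]' --gripper '[1,1,1,1,1]'

```text
time_s: 2.7
tool_pos: [0.5655, 0.2256, 0.1149]
tool_rot: [-179.9, 0.1, 67.7]
force: [-0.2, -0.1, 1.0]
grip_width: 0.0873
```

```bash
python3 plan.py .5655 .2278 .101 68; python3 - <<'E'
from h import *
s=read_camera("side")
cv2.imwrite("pics/a2.png",cv2.resize(s[220:340,190:330],None,fx=5,fy=5)[:,:,::-1])
E
```

```text
pos [0.5655 0.2256 0.1149] rot [-1.7992e+02  7.0000e-02  6.7710e+01] F [-0.19 -0.07  1.04] w 0.0873 t 2.7
shift cm [ 0.2  -0.08  1.39] dist 1.41 turn rad -0.005 q [ 12.  25. -45.  96.  19.  68.  30.]
```

View pics/a2.png

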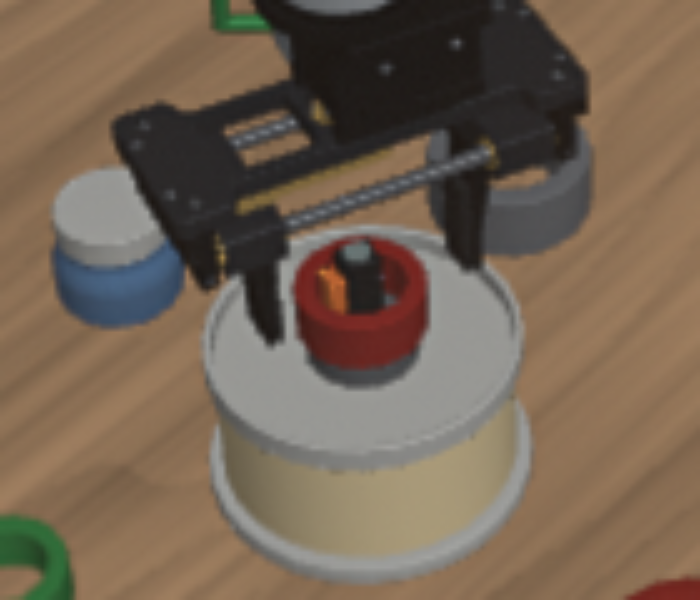

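Fingers straddle the ring at its middle, with tips inside the dish. I finish the descent, then close.

Emit:
carry_out --pt "0.1 -0.1 0.7" --pt "0.2 -0.1 1.4" --pt "0.2 -0.1 1.4" --pt "0.2 -0.1 1.4" --pt "0.2 -0.1 1.4" --turn '[0,0,0,0,0]' --gripper '[1,1,0.5,0.5,0.5]' --squeeze 15

```text
time_s: 3.38
tool_pos: [0.5659, 0.2284, 0.1021]
tool_rot: [180.0, -0.0, 67.7]
force: [0.4, 0.2, -0.7]
grip_width: 0.0648
```

Emit:
carry_out --pt "0 0 0" --pt "0 0 0" --pt "0 0 -0.5" --pt "0 0 -1" --pt "0 0 -1" --turn '[0,0,0,0,0]' --gripper '[0.5,0.5,0.5,0.5,0.5]'

```text
time_s: 4.0
tool_pos: [0.5662, 0.2285, 0.1125]
tool_rot: [180.0, -0.0, 67.7]
force: [-0.8, 0.6, -0.3]
grip_width: 0.0596
```

```bash
python3 plan.py .5655 .2278 .25 68; python3 - <<'E'
from h import *
s=read_camera("side")
cv2.imwrite("pics/a3.png",cv2.resize(s[220:340,190:330],None,fx=5,fy=5)[:,:,::-1])
E
```

```text
pos [0.5662 0.2285 0.1125] rot [ 1.7995e+02 -4.0000e-02  6.7720e+01] F [-0.76  0.56 -0.3 ] w 0.0596 t 4.0
shift cm [ -0.08  -0.02 -13.75] dist 13.75 turn rad -0.005 q [ 12.  25. -45.  96.  19.  67.  29.]
```

View pics/a3.png

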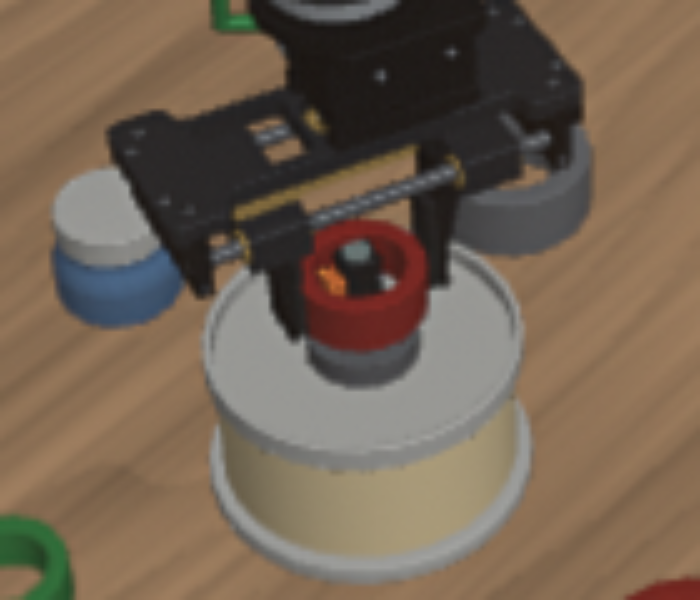

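Gripped at 59.6 mm, and the ring rises 10 mm clear of the collar. I lift it over the grip, then carry it across.

Emit:
carry_out --pt "0 0 -2" --pt "0 0 -5" --pt "0 0 -9" --pt "0 0 -13" --pt "0 0 -13.7" --turn '[0,0,0,0,0]' --gripper '[0.5,0.5,0.5,0.5,0.5]'

```text
time_s: 4.68
tool_pos: [0.5671, 0.2296, 0.2534]
tool_rot: [179.7, -0.2, 67.7]
force: [-0.5, 0.2, -1.0]
grip_width: 0.0594
```

```bash
python3 plan.py .59 -.02 .25 68; python3 - <<'E'
from h import *
s=read_camera("side")
cv2.imwrite("pics/a4.png",cv2.resize(s[180:340,170:340],None,fx=4,fy=4)[:590,:,::-1])
E
```

```text
pos [0.5671 0.2296 0.2534] rot [179.71  -0.25  67.74] F [-0.47  0.25 -0.97] w 0.0594 t 4.67
shift cm [-22.24  11.57   0.31] dist 25.07 turn rad -0.005 q [ 14.  19. -48.  86.  14.  81.  33.]
```

View pics/a4.png

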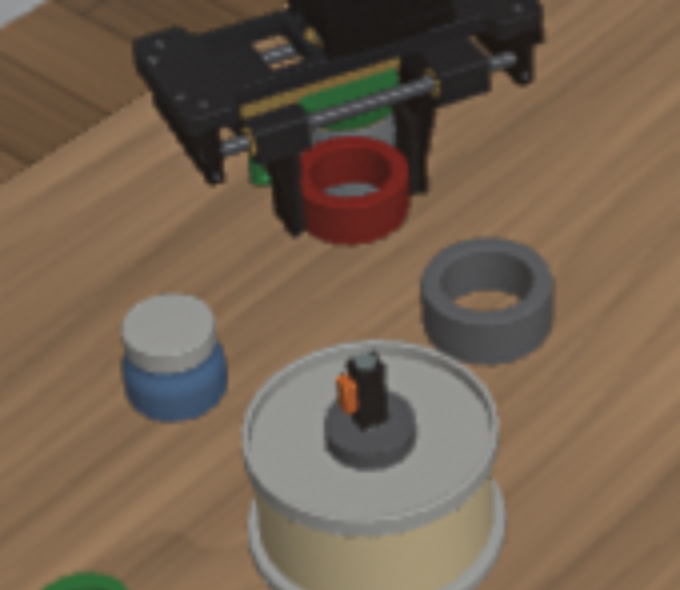

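Emit:
carry_out --pt "-4.4 2.3 0" --pt "-8.9 4.6 0" --pt "-13.3 6.9 0" --pt "-17.8 9.2 0" --pt "-22.2 11.6 0" --turn '[0,0,0,0,0]' --gripper '[0.5,0.5,0.5,0.5,0.5]'

```text
time_s: 5.35
tool_pos: [0.5882, -0.0229, 0.2479]
tool_rot: [-179.9, 0.0, 67.7]
force: [-0.0, -0.1, -0.7]
grip_width: 0.0597
```

```bash
python3 plan.py .5844 -.1756 .18 68
```

```text
pos [ 0.5882 -0.0229  0.2479] rot [-1.7991e+02  5.0000e-02  6.7720e+01] F [-0.03 -0.07 -0.7 ] w 0.0597 t 5.35
shift cm [-14.27   5.45   6.79] dist 16.72 turn rad -0.005 q [ 35.  15. -42.  90.  10.  80.  60.]
```

Emit:
carry_out --pt "-4 1.5 0" --pt "-8 3 0" --pt "-12 4.6 2" --pt "-14.3 5.5 5" --pt "-14.3 5.5 6.8" --turn '[0,0,0,0,0]' --gripper '[0.5,0.5,0.5,0.5,0.5]'

```text
time_s: 5.98
tool_pos: [0.5837, -0.1769, 0.1779]
tool_rot: [-179.8, 0.1, 67.5]
force: [0.5, -0.2, -0.5]
grip_width: 0.0598
```

```bash
python3 plan.py .5844 -.1756 .066 68; python3 - <<'E'
from h import *
s=read_camera("side"); t=read_camera("top")
a=cv2.resize(s[130:250,290:420],None,fx=3,fy=3); b=cv2.resize(t[180:300,330:460],None,fx=3,fy=3)
c=cv2.resize(s[240:330,210:320],None,fx=3,fy=3); d=cv2.resize(t[200:290,190:300],None,fx=3,fy=3)
cv2.imwrite("pics/a5.png",np.vstack([np.hstack([a,b])[:,:660],np.hstack([c,d])])[:,:,::-1][:600])
E
```

```text
pos [ 0.5837 -0.1769  0.1779] rot [-1.7977e+02  6.0000e-02  6.7460e+01] F [ 0.51 -0.25 -0.47] w 0.0598 t 5.97
shift cm [ 0.15  0.06 11.19] dist 11.19 turn rad -0.009 q [ 44.  19. -36.  92.  12.  73.  73.]
```

View pics/a5.png

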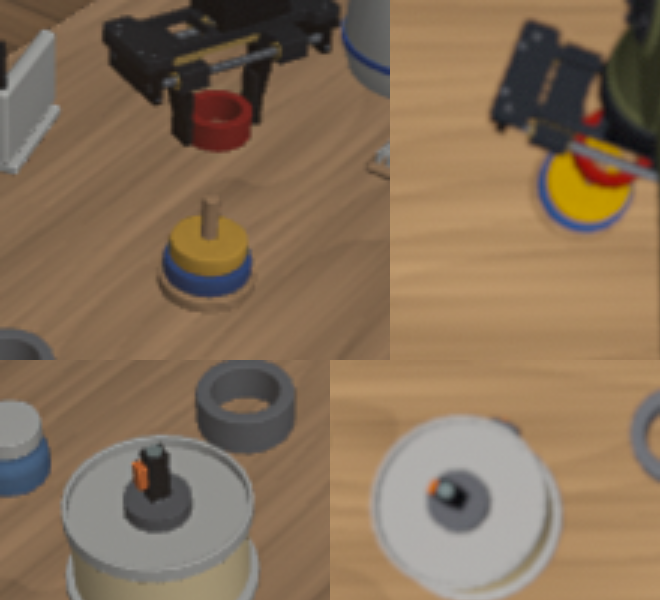

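```bash
python3 - <<'E'
from meas import *
s=read_camera("side"); h=hsv(s)
m,c,st=blob(((h[...,0]<6)|(h[...,0]>172))&(h[...,1]>150)&(h[...,2]>50),(363,170)); print(c,st)
p=telemetry.get_obs()["tool_pos"]
print(proj("side",[[p[0],p[1],p[2]+.001],[p[0]+.01,p[1],p[2]+.001],[p[0],p[1]+.01,p[2]+.001],[p[0],p[1],p[2]+.011]]).round(1).tolist())
print("bbox ctr",st[0]+st[2]/2-.5,st[1]+st[3]/2-.5)
E
```

```text
[362.30473373 170.35502959] [353 161  20  20 338]
[[360.3, 169.7], [357.1, 168.4], [358.0, 171.4], [360.5, 166.4]]
bbox ctr 362.5 170.5
```

Emit:
carry_out --pt "0.1 0.3 2.5" --pt "0.1 0.3 5" --pt "0.1 0.3 7" --pt "0.1 0.3 8.5" --pt "0.1 0.3 8.5" --turn '[0,0,0,0,0]' --gripper '[0.5,0.5,0.5,0.5,0.5]'

```text
time_s: 6.75
tool_pos: [0.5883, -0.1739, 0.095]
tool_rot: [-179.9, -0.0, 67.8]
force: [0.1, 0.4, -0.9]
grip_width: 0.0596
```

```bash
python3 plan.py .5844 -.1756 .066 68; python3 - <<'E'
from h import *
s=read_camera("side"); t=read_camera("top")
a=cv2.resize(s[150:240,310:410],None,fx=4,fy=4); b=cv2.resize(t[200:290,345:445],None,fx=4,fy=4)
cv2.imwrite("pics/a6.png",np.hstack([a,b])[:,:,::-1])
E
```

```text
pos [ 0.5883 -0.1739  0.095 ] rot [-179.9    -0.     67.76] F [ 0.07  0.41 -0.93] w 0.0596 t 6.75
shift cm [-0.31 -0.29  2.9 ] dist 2.94 turn rad -0.004 q [ 43.  24. -35.  96.  15.  65.  71.]
```

View pics/a6.png

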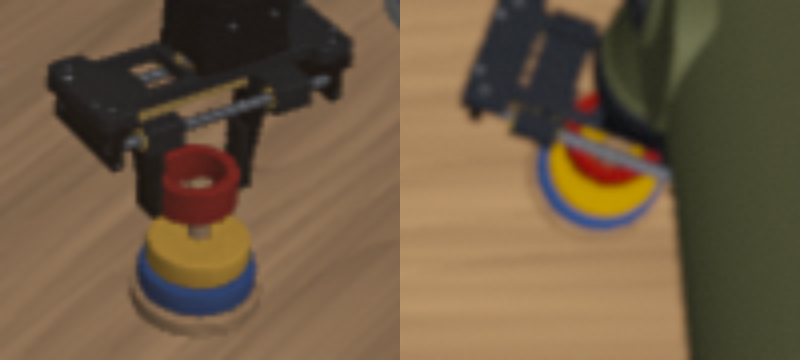

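The peg shows through the ring's hole at crop (200,185) and below it at (200,230), so the ring is on the peg. I lower the rest.

Emit:
carry_out --pt "-0.2 -0.1 1" --pt "-0.3 -0.2 2" --pt "-0.3 -0.2 2.6" --pt "-0.3 -0.2 2.8" --pt "-0.3 -0.2 2.8" --turn '[0,0,0,0,0]' --gripper '[0.5,0.5,0.5,0.5,0.5]'

```text
time_s: 7.48
tool_pos: [0.5859, -0.1764, 0.0678]
tool_rot: [-180.0, -0.0, 67.7]
force: [0.7, 0.5, -0.1]
grip_width: 0.0601
```

```bash
python3 plan.py .5844 -.1756 .066 68; python3 - <<'E'
from h import *
s=read_camera("side")
cv2.imwrite("pics/a7.png",cv2.resize(s[160:240,310:410],None,fx=6,fy=6)[:,:,::-1])
E
```

```text
pos [ 0.5859 -0.1764  0.0678] rot [-1.7999e+02 -1.0000e-02  6.7730e+01] F [ 0.69  0.51 -0.07] w 0.0601 t 7.47
shift cm [ 0.02 -0.17  0.18] dist 0.24 turn rad -0.005 q [ 42.  25. -35.  98.  16.  62.  70.]
```

View pics/a7.png

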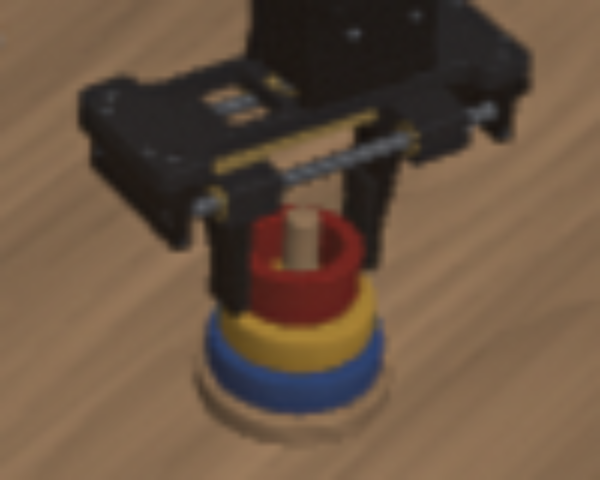

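Emit:
carry_out --pt "0 0 0.2" --pt "0 0 0.2" --pt "0 0 0.2" --pt "0 0 0.2" --pt "0 0 0.2" --turn '[0,0,0,0,0]' --gripper '[0.5,0.5,1,1,1]'

```text
time_s: 8.15
tool_pos: [0.5858, -0.1766, 0.0659]
tool_rot: [180.0, 0.0, 67.7]
force: [-1.0, 0.3, 0.1]
grip_width: 0.0817
```

Emit:
carry_out --pt "0 0 0" --pt "0 0 0" --pt "0 0 -3" --pt "0 0 -7" --pt "0 0 -12" --turn '[0,0,0,0,0]' --gripper '[1,1,1,1,1]'

```text
time_s: 8.78
tool_pos: [0.5851, -0.1764, 0.1862]
tool_rot: [-179.9, 0.0, 67.7]
force: [-0.2, 0.2, 0.2]
grip_width: 0.087
```

```bash
python3 plan.py .57 .05 .25 68; python3 - <<'E'
from h import *
s=read_camera("side"); t=read_camera("top")
a=cv2.resize(s[150:240,310:410],None,fx=4,fy=4); b=cv2.resize(t[200:290,345:445],None,fx=4,fy=4)
cv2.imwrite("pics/a8.png",np.hstack([a,b])[:,:,::-1])
E
```

```text
pos [ 0.5851 -0.1764  0.1862] rot [-1.7989e+02  1.0000e-02  6.7730e+01] F [-0.21  0.24  0.2 ] w 0.087 t 8.78
shift cm [20.38 -9.99 -6.36] dist 23.57 turn rad -0.005 q [ 44.  19. -37.  91.  12.  74.  74.]
```

View pics/a8.png

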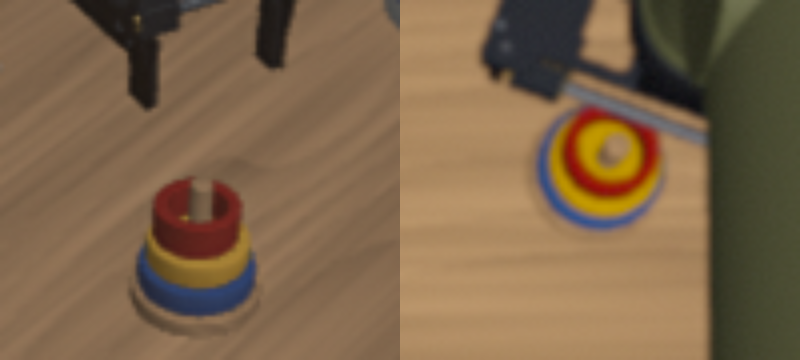

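The ring lies flat on the yellow ring around the peg, let go (side crop (197,220), top crop (610,155)). With the arm clear of the lamp, I measure the lamp's yaw and the ring's offset.

```bash
python3 - <<'E'
from meas import *
s=read_camera("side"); t=read_camera("top"); ht,hs=hsv(t),hsv(s)
a=cv2.resize(t[226:266,208:258],None,fx=8,fy=8,interpolation=cv2.INTER_NEAREST)
b=cv2.resize(s[262:302,238:288],None,fx=8,fy=8,interpolation=cv2.INTER_NEAREST)
cv2.imwrite("pics/a9.png",np.hstack([a,b])[:,:,::-1])
for n,h,(x0,y0,x1,y1) in(("top",ht,(218,233,246,260)),("side",hs,(250,265,276,292))):
    m=np.zeros(h.shape[:2],bool); m[y0:y1,x0:x1]=((h[...,0]>=5)&(h[...,0]<20)&(h[...,1]>150)&(h[...,2]>110))[y0:y1,x0:x1]
    ys,xs=np.nonzero(m); print(n,len(xs),xs.mean(),ys.mean(),xs.min(),xs.max(),ys.min(),ys.max())
# predicted button outer-face centre for several yaws
L=np.array([.567,.2304,0])
for yw in(-30,-25,-20,-15,-10):
    c,q=np.cos(np.deg2rad(yw)),np.sin(np.deg2rad(yw)); R=np.array([[c,-q,0],[q,c,0],[0,0,1]])
    f=[L+R@[x,.016,z] for x in(-.006,.006) for z in(.106,.126)]
    k=L+R@[.082,0,.04]
    print(yw,"side",proj("side",f).round(1).tolist(),"top",proj("top",f).mean(0).round(1), "topedge",proj("top",f)[[1,3]].round(1).tolist(),"knob",proj("top",[k]).round(1))
m,c,st=blob(((ht[...,0]<6)|(ht[...,0]>172))&(ht[...,1]>150)&(ht[...,2]>50),(397,238)); print("ring",c,robust(plane("top",outer(m),.080)))
E
```

```text
top 7 223.85714285714286 242.28571428571428 223 225 241 244
side 30 256.56666666666666 277.73333333333335 254 258 274 282
-30 side [[254.9, 282.7], [254.3, 276.1], [253.3, 279.2], [252.7, 272.6]] top [224.  240.9] topedge [[221.7, 242.3], [224.4, 238.0]] knob [[252.5 222.1]]
-25 side [[255.3, 283.0], [254.8, 276.5], [253.3, 279.6], [252.7, 273.1]] top [223.7 241.5] topedge [[221.6, 243.0], [223.9, 238.4]] knob [[250.  220.9]]
-20 side [[255.8, 283.4], [255.3, 276.8], [253.3, 280.1], [252.8, 273.5]] top [223.5 242. ] topedge [[221.6, 243.6], [223.5, 238.9]] knob [[247.5 219.9]]
-15 side [[256.3, 283.6], [255.8, 277.1], [253.4, 280.6], [252.9, 274.0]] top [223.3 242.5] topedge [[221.6, 244.2], [223.0, 239.4]] knob [[244.9 219.2]]
-10 side [[256.9, 283.9], [256.4, 277.3], [253.6, 281.0], [253.0, 274.4]] top [223.1 243.1] topedge [[221.7, 244.8], [222.7, 239.9]] knob [[242.2 218.6]]
ring [398.07142857 241.44285714] (array([ 0.58310409, -0.17275902]), np.float64(0.024777599383603632), 294)
```

View pics/a9.png

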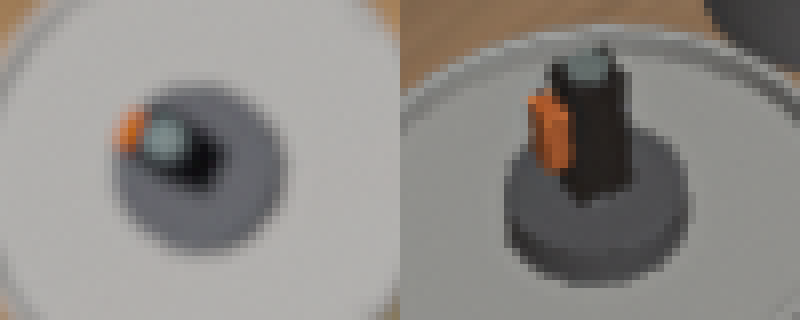

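```bash
python3 - <<'E'
from meas import *
L=np.array([.567,.2304])
P=plane("side",[(260.6,286.6),(266.4,285.4)],.091); print(P[:,:2]-L, np.linalg.norm(P[1]-P[0]), np.rad2deg(np.arctan2(*(P[0]-P[1])[1::-1])))
for yw in(-28,-24,-20,-16):
    c,q=np.cos(np.deg2rad(yw)),np.sin(np.deg2rad(yw)); R=np.array([[c,-q],[q,c]])
    f=[np.r_[L+R@[x,y],.091] for x,y in((-.008,.009),(-.008,-.009),(.008,-.009))]
    f+=[np.r_[L+R@[x,y],.134] for x,y in((-.008,.009),(-.008,-.009),(.008,-.009),(.008,.009))]
    print(yw,proj("side",f).round(1).tolist())
P=plane("top",[(245,219.6),(253.5,224.6)],.045);d=P[:,:2]-L;print(d,np.linalg.norm(d,axis=1),np.rad2deg(np.arctan2(d[:,1],d[:,0])))
E
```

```text
[[-0.0043612   0.00734101]
 [-0.01188143 -0.00353698]] 0.013224397906010796 55.34290355987317
-28 [[258.8, 287.4], [266.4, 285.1], [264.0, 280.5], [257.7, 273.3], [265.5, 271.1], [263.0, 266.5], [255.2, 268.7]]
-24 [[259.1, 287.5], [266.5, 284.9], [263.6, 280.4], [258.0, 273.4], [265.6, 270.8], [262.6, 266.4], [255.1, 269.0]]
-20 [[259.5, 287.6], [266.6, 284.6], [263.3, 280.3], [258.4, 273.5], [265.7, 270.6], [262.3, 266.3], [255.0, 269.2]]
-16 [[259.8, 287.6], [266.7, 284.3], [262.9, 280.2], [258.7, 273.6], [265.8, 270.3], [261.9, 266.2], [254.9, 269.5]]
[[ 0.07682967 -0.02253106]
 [ 0.06333048 -0.0446055 ]] [0.08006527 0.07746225] [-16.34429405 -35.15814909]
```

Lamp yaw comes out at about −22° (knob −26°, button −17 to −20°), so tool yaw 68° suits. The axis is at (0.567, 0.2304) from three agreeing measurements. Now I move to the lamp.

Emit:
carry_out --pt "4 -2 -3" --pt "8.1 -4 -6" --pt "12.2 -6 -6.3" --pt "16.3 -8 -6.3" --pt "20.4 -10 -6.3" --turn '[0,0,0,0,0]' --gripper '[1,1,1,1,1]'

```text
time_s: 9.6
tool_pos: [0.5696, 0.0513, 0.2472]
tool_rot: [-179.9, 0.1, 67.7]
force: [-0.0, 0.1, -0.5]
grip_width: 0.087
```

```bash
python3 plan.py .567 .2306 .21 68
```

```text
pos [0.5696 0.0513 0.2472] rot [-1.7987e+02  7.0000e-02  6.7710e+01] F [-0.05  0.13 -0.52] w 0.087 t 9.6
shift cm [16.5  -7.03  3.71] dist 18.32 turn rad -0.005 q [ 31.  13. -44.  92.   9.  79.  53.]
```

Emit:
carry_out --pt "4 -1.7 0" --pt "8 -3.4 0.5" --pt "12 -5.1 2" --pt "16.5 -7 3.7" --pt "16.5 -7 3.7" --turn '[0,0,0,0,0]' --gripper '[1,1,1,1,1]'

```text
time_s: 10.22
tool_pos: [0.5648, 0.2342, 0.2086]
tool_rot: [-179.6, 0.1, 68.2]
force: [0.4, -1.1, -0.2]
grip_width: 0.087
```

```bash
python3 plan.py .567 .2306 .15 68;  python3 - <<'E'
from meas import *
s=read_camera("side"); t=read_camera("top"); ht,hs=hsv(t),hsv(s)
cv2.imwrite("pics/b1.png",np.hstack([cv2.resize(s[200:320,190:310],None,fx=3,fy=3),cv2.resize(t[200:280,350:430],None,fx=4.5,fy=4.5)])[:,:,::-1])
m,c,st=blob(((ht[...,0]<6)|(ht[...,0]>172))&(ht[...,1]>150)&(ht[...,2]>50),(397,238)); print("ring",c,robust(plane("top",outer(m),.080)))
E
```

```text
pos [0.5648 0.2342 0.2086] rot [-1.7964e+02  5.0000e-02  6.8210e+01] F [ 0.39 -1.11 -0.23] w 0.087 t 10.22
shift cm [-0.25  0.38  5.86] dist 5.88 turn rad 0.004 q [ 14.  21. -48.  89.  16.  77.  32.]
ring [397.95348837 235.14728682] (array([ 0.5883438, -0.1760784]), np.float64(0.02610174607423127), 473)
```

View pics/b1.png

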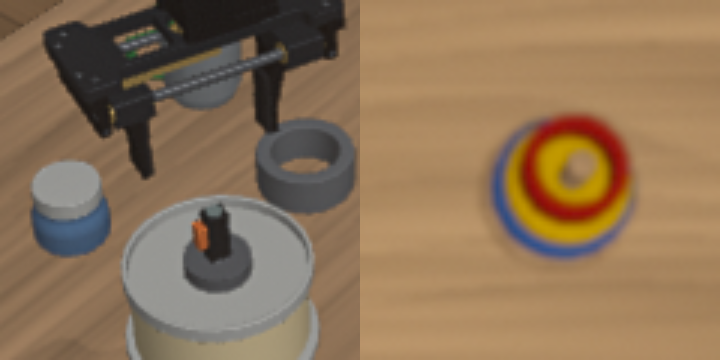

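Ring centre (0.588,−0.176) is 4 mm from the toy's axis (0.584,−0.176). The fingers are above the bare grip. I go down in stages.

Emit:
carry_out --pt "0 0 1" --pt "-0.1 0.2 3" --pt "-0.2 0.3 5" --pt "-0.2 0.3 5.8" --pt "-0.2 0.3 5.8" --turn '[0,0,0,0,0]' --gripper '[1,1,1,1,1]'

```text
time_s: 10.95
tool_pos: [0.57, 0.2261, 0.1528]
tool_rot: [-179.9, 0.1, 67.7]
force: [0.2, -0.1, 0.6]
grip_width: 0.0872
```

```bash
python3 plan.py .567 .2306 .105 68
```

```text
pos [0.57   0.2261 0.1528] rot [-1.7992e+02  6.0000e-02  6.7720e+01] F [ 0.2  -0.08  0.56] w 0.0872 t 10.95
shift cm [ 0.31 -0.44  4.79] dist 4.82 turn rad -0.005 q [ 13.  23. -47.  93.  18.  72.  31.]
```

Emit:
carry_out --pt "0.3 -0.4 0" --pt "0.3 -0.4 1" --pt "0.3 -0.4 2.5" --pt "0.3 -0.4 2.5" --pt "0.3 -0.4 2.5" --turn '[0,0,0,0,0]' --gripper '[1,1,1,1,1]'

```text
time_s: 11.58
tool_pos: [0.5678, 0.2306, 0.1286]
tool_rot: [-180.0, 0.0, 67.7]
force: [-0.1, -0.1, -0.5]
grip_width: 0.0873
```

```bash
python3 plan.py .567 .2306 .105 68;  python3 - <<'E'
from h import *
s=read_camera("side")
cv2.imwrite("pics/b2.png",cv2.resize(s[230:310,210:310],None,fx=7,fy=7)[:,:,::-1])
E
```

```text
pos [0.5678 0.2306 0.1286] rot [-1.7998e+02  1.0000e-02  6.7720e+01] F [-0.13 -0.14 -0.47] w 0.0873 t 11.57
shift cm [-0.03 -0.07  2.36] dist 2.36 turn rad -0.005 q [ 12.  24. -47.  95.  19.  69.  29.]
```

View pics/b2.png

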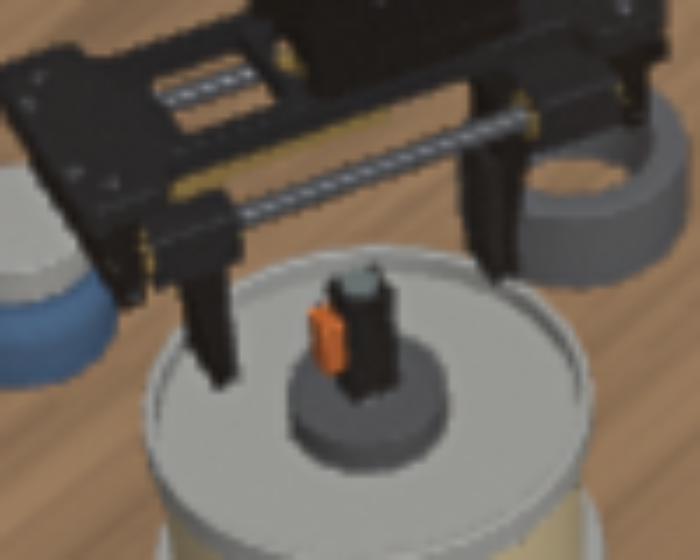

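Jaws straddle the grip and its button, left finger on the button's side. I lower to grip height and close.

Emit:
carry_out --pt "0 -0.1 1" --pt "0 -0.1 2" --pt "0 -0.1 2.4" --pt "0 -0.1 2.4" --pt "0 -0.1 2.4" --turn '[0,0,0,0,0]' --gripper '[1,1,1,0.4,0.4]' --squeeze 30

```text
time_s: 12.25
tool_pos: [0.5671, 0.2312, 0.105]
tool_rot: [180.0, -0.0, 67.7]
force: [-0.5, 0.4, -0.4]
grip_width: 0.0743
```

```bash
python3 plan.py .567 .2306 .105 68;  python3 - <<'E'
from h import *
s=read_camera("side")
cv2.imwrite("pics/b3.png",cv2.resize(s[230:310,210:310],None,fx=7,fy=7)[:,:,::-1])
E
```

```text
pos [0.5671 0.2312 0.105 ] rot [ 1.7999e+02 -1.0000e-02  6.7730e+01] F [-0.5   0.43 -0.42] w 0.0743 t 12.25
shift cm [-0.06  0.01  0.  ] dist 0.06 turn rad -0.005 q [ 12.  26. -46.  96.  20.  67.  29.]
```

View pics/b3.png

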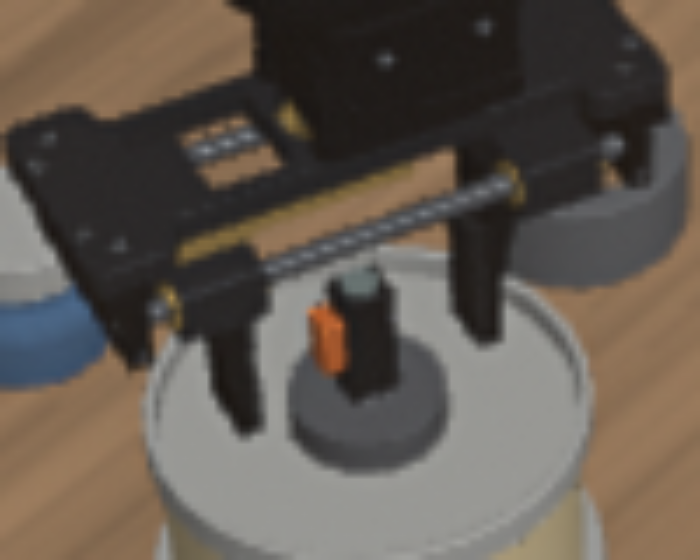

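Emit:
carry_out --pt "0 0 0" --pt "0 0 0" --pt "0 0 0" --pt "0 0 0" --pt "0 0 0" --turn '[0,0,0,0,0]' --gripper '[0.4,0.3,0.3,0.1,0.1]'

```text
time_s: 12.92
tool_pos: [0.567, 0.2312, 0.1048]
tool_rot: [180.0, 0.0, 67.7]
force: [-2.0, -4.5, 3.1]
grip_width: 0.0211
```

Emit:
carry_out --pt "0 0 0" --pt "0 0 0" --pt "0 0 0" --pt "0 0 0" --pt "0 0 0" --turn '[0,0,0,0,0]' --gripper '[0.1,0.1,0.1,0.1,0.1]'

```text
time_s: 13.55
tool_pos: [0.5665, 0.23, 0.1049]
tool_rot: [-180.0, 0.1, 67.7]
force: [-3.7, -3.5, 4.1]
grip_width: 0.0181
```

```bash
python3 plan.py .567 .2306 .105 68;  python3 - <<'E'
from h import *
s=read_camera("side")
cv2.imwrite("pics/b4.png",cv2.resize(s[230:310,210:310],None,fx=7,fy=7)[:,:,::-1])
E
```

```text
pos [0.5665 0.23   0.1049] rot [-1.7998e+02  1.3000e-01  6.7700e+01] F [-3.65 -3.54  4.14] w 0.0181 t 13.55
shift cm [ 0.07  0.02 -0.01] dist 0.07 turn rad -0.005 q [ 12.  26. -46.  96.  20.  67.  29.]
```

View pics/b4.png

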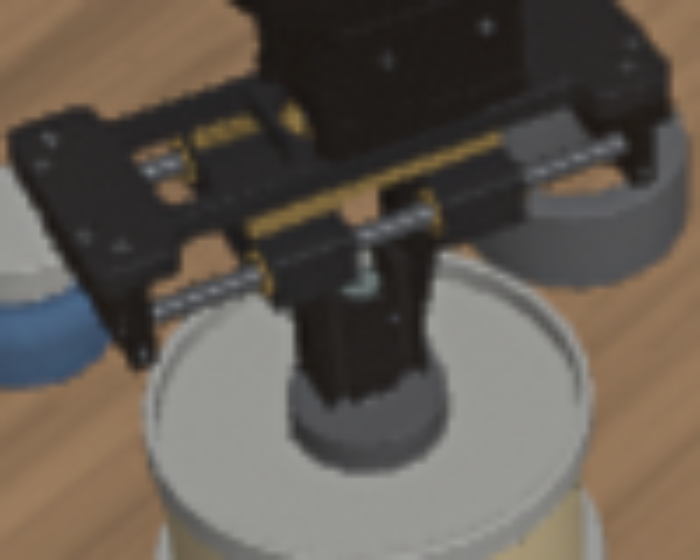

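Width 18.1 mm, so the button is in (19 mm nominal). A small side push (~4.7 N along tool −x) shows the axis is about 1 mm that way, so I relieve it while starting to pull.

Emit:
carry_out --pt "-0.1 0 0" --pt "-0.1 0 0" --pt "-0.1 0 -0.6" --pt "-0.1 0 -1.3" --pt "-0.1 0 -2" --turn '[0,0,0,0,0]' --gripper '[0.1,0.1,0.1,0.1,0.1]' --squeeze 35

```text
time_s: 14.22
tool_pos: [0.5664, 0.23, 0.1249]
tool_rot: [-180.0, 0.0, 67.7]
force: [-0.1, -1.2, -4.0]
grip_width: 0.018
```

```bash
python3 plan.py .5665 .2300 .214;  python3 - <<'E'
from h import *
s=read_camera("side")
cv2.imwrite("pics/b5.png",cv2.resize(s[220:310,210:310],None,fx=6,fy=6)[:,:,::-1])
E
```

```text
pos [0.5664 0.23   0.1249] rot [-1.7998e+02  2.0000e-02  6.7720e+01] F [-0.11 -1.21 -4.04] w 0.018 t 14.22
shift cm [-0.    0.   -8.91] dist 8.91 turn rad 0.0 q [ 13.  25. -46.  95.  19.  69.  29.]
```

View pics/b5.png

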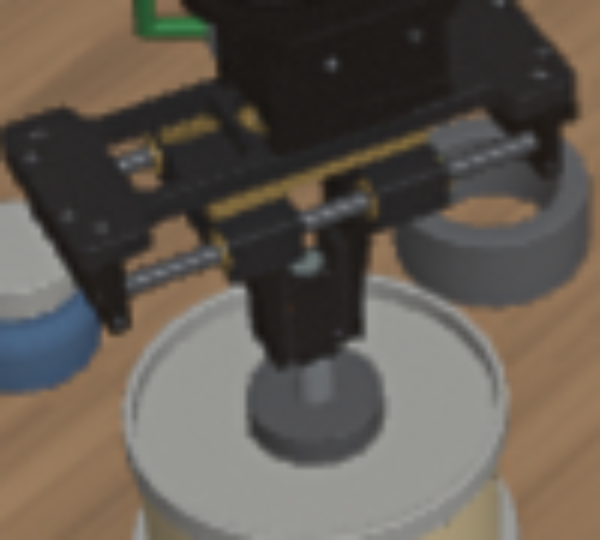

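The grip has risen, with the thin mast section visible under it at crop (318,380), and the pull is 4 N, as expected. I continue up.

Emit:
carry_out --pt "0 0 -0.8" --pt "0 0 -1.6" --pt "0 0 -2.4" --pt "0 0 -3.2" --pt "0 0 -4" --turn '[0,0,0,0,0]' --gripper '[0.1,0.1,0.1,0.1,0.1]'

```text
time_s: 14.9
tool_pos: [0.5664, 0.23, 0.1649]
tool_rot: [-180.0, 0.0, 67.7]
force: [1.4, -1.6, -7.7]
grip_width: 0.0181
```

Emit:
carry_out --pt "0 0 -0.8" --pt "0 0 -1.6" --pt "0 0 -2.4" --pt "0 0 -3.2" --pt "0 0 -4" --turn '[0,0,0,0,0]' --gripper '[0.1,0.1,0.1,0.1,0.1]'

```text
time_s: 15.52
tool_pos: [0.5664, 0.2301, 0.2051]
tool_rot: [-180.0, 0.0, 67.7]
force: [0.3, -1.3, -9.4]
grip_width: 0.018
```

```bash
python3 plan.py .5665 .2300 .2145;  python3 - <<'E'
from h import *
s=read_camera("side")
cv2.imwrite("pics/b6.png",cv2.resize(s[200:310,210:310],None,fx=5,fy=5)[:,:,::-1])
E
```

```text
pos [0.5664 0.2301 0.2051] rot [-1.7998e+02  2.0000e-02  6.7730e+01] F [ 0.25 -1.29 -9.4 ] w 0.018 t 15.53
shift cm [-0.    0.01 -0.94] dist 0.94 turn rad 0.0 q [ 14.  21. -48.  90.  16.  77.  32.]
```

View pics/b6.png

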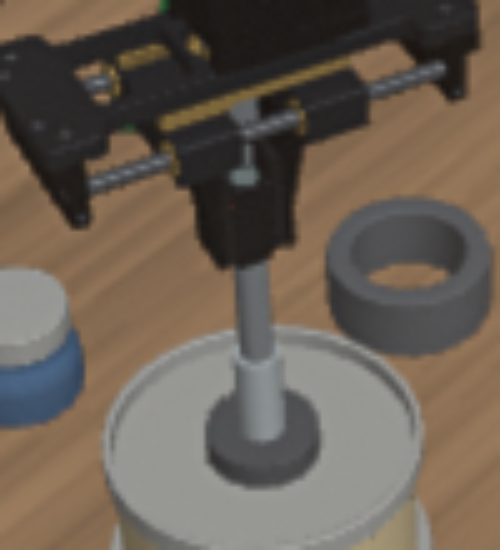

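Both sections are coming out. I take the rest in small steps to feel for the stop.

Emit:
carry_out --pt "0 0 -0.3" --pt "0 0 -0.6" --pt "0 0 -0.9" --pt "0 0 -1" --pt "0 0 -1" --turn '[0,0,0,0,0]' --gripper '[0.1,0.1,0.1,0.1,0.1]'

```text
time_s: 16.2
tool_pos: [0.5664, 0.2301, 0.2148]
tool_rot: [-180.0, 0.0, 67.7]
force: [-0.1, -2.3, -9.3]
grip_width: 0.0184
```

```bash
python3 plan.py .5665 .2300 .2155
```

```text
pos [0.5664 0.2301 0.2148] rot [-1.7999e+02  2.0000e-02  6.7720e+01] F [-0.15 -2.34 -9.33] w 0.0184 t 16.2
shift cm [-0.    0.01 -0.07] dist 0.07 turn rad 0.0 q [ 14.  20. -48.  89.  15.  78.  32.]
```

Emit:
carry_out --pt "0 0 -0.1" --pt "0 0 -0.2" --pt "0 0 -0.2" --turn '[0,0,0]' --gripper '[0.1,0.1,0.1]'

```text
time_s: 16.58
tool_pos: [0.5663, 0.23, 0.2154]
tool_rot: [-179.9, 0.0, 67.7]
force: [1.7, -0.7, -21.5]
grip_width: 0.0184
```

```bash
python3 plan.py .5665 .2300 .2155;  python3 - <<'E'
from h import *
s=read_camera("side"); t=read_camera("top")
cv2.imwrite("pics/b7.png",np.hstack([cv2.resize(s[190:310,210:310],None,fx=4,fy=4),cv2.resize(s[170:250,320:400],None,fx=4,fy=6)])[:,:,::-1])
E
```

```text
pos [0.5663 0.23   0.2154] rot [-1.7993e+02  3.0000e-02  6.7730e+01] F [  1.68  -0.71 -21.52] w 0.0184 t 16.57
shift cm [ 0.01  0.02 -0.01] dist 0.02 turn rad 0.0 q [ 14.  20. -48.  89.  15.  78.  32.]
```

View pics/b7.png

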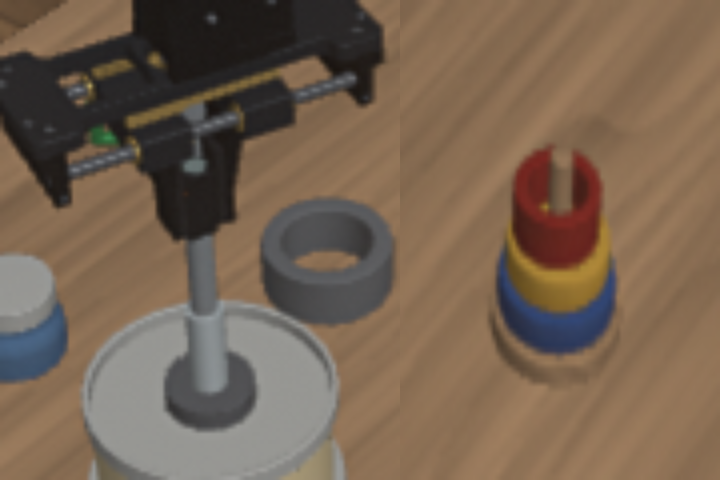

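Pull jumped from 9 to 21.5 N at 110.4 mm of travel, which is the second stop with no slip. I ease 1 mm and hold.

Emit:
carry_out --pt "0 0 0.1" --pt "0 0 0.1" --pt "0 0 0.1" --pt "0 0 0.1" --pt "0 0 0.1" --turn '[0,0,0,0,0]' --gripper '[0.1,0.1,0.1,0.1,0.1]'

```text
time_s: 17.3
tool_pos: [0.5663, 0.23, 0.2154]
tool_rot: [-180.0, 0.0, 67.7]
force: [1.6, -0.9, -24.4]
grip_width: 0.0178
```

```bash
python3 plan.py .5665 .2300 .2155; python3 - <<'E'
from meas import *
s=read_camera("side"); t=read_camera("top"); ht=hsv(t)
cv2.imwrite("pics/b8.png",t[:,:,::-1])
m,c,st=blob(((ht[...,0]<6)|(ht[...,0]>172))&(ht[...,1]>150)&(ht[...,2]>50),(397,238)); print("ring",c,robust(plane("top",outer(m),.080)))
# mast: junction thin/thick at collar+55mm?  predicted pixels: collar top, lower section top, grip bottom
print(proj("side",[[.5665,.23,z] for z in(.09,.145,.201)]).round(1).tolist())
E
```

```text
pos [0.5663 0.23   0.2154] rot [-1.7997e+02  3.0000e-02  6.7720e+01] F [  1.61  -0.89 -24.4 ] w 0.0178 t 17.3
shift cm [ 0.01  0.01 -0.01] dist 0.02 turn rad 0.0 q [ 14.  20. -48.  89.  15.  78.  32.]
ring [397.90839695 235.23664122] (array([ 0.58833066, -0.1762565 ]), np.float64(0.026066103165028675), 439)
[[261.7, 284.2], [260.4, 266.2], [258.9, 246.8]]
```

View pics/b8.png

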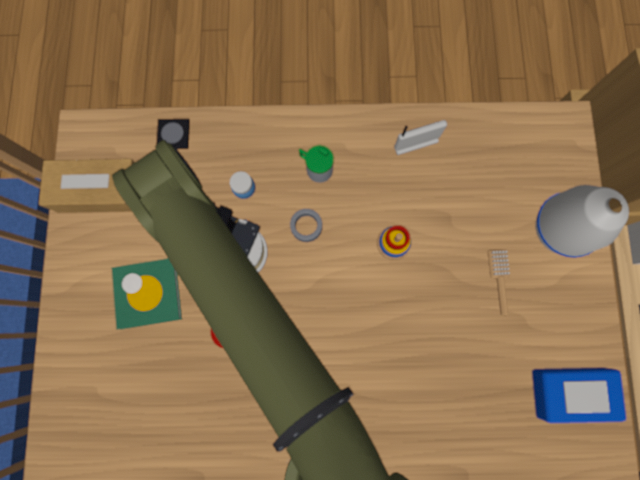

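Emit:
carry_out --pt "0 0 0.05" --pt "0 0 0.1" --pt "0 0 0.1" --pt "0 0 0.1" --pt "0 0 0.1" --turn '[0,0,0,0,0]' --gripper '[0.1,0.1,0.1,0.1,0.1]'

```text
time_s: 18.02
tool_pos: [0.5665, 0.2301, 0.2153]
tool_rot: [180.0, 0.0, 67.7]
force: [-0.7, -3.1, -14.8]
grip_width: 0.0182
```

Emit:
carry_out --pt "0 0 0" --pt "0 0 0" --pt "0 0 0" --pt "0 0 0" --pt "0 0 0" --turn '[0,0,0,0,0]' --gripper '[0.1,0.1,0.1,0.1,0.1]'

```text
time_s: 18.65
tool_pos: [0.5666, 0.2301, 0.2152]
tool_rot: [180.0, 0.0, 67.7]
force: [-2.9, -3.8, -11.4]
grip_width: 0.0181
```

Steady at z 0.2152 with an 11 N pull, still 5 mm inside tolerance. I hand in.

```bash
python3 -c "
from cell import sign_off,telemetry
o=telemetry.get_obs();print(o['tool_pos'],o['force'],o['grip_width'],o['time_s']);print(sign_off())"
```

```text
[0.56656078 0.23011938 0.21521654] [ -2.93824492  -3.81440799 -11.36497601] 0.018055742214131434 18.65
the job is handed in; nothing more can be done
None
```

The red ring is back on the toy's peg, lying flat on the yellow ring. The mast is pulled out to the second stop, and the gripper is holding it there with the button pressed. I handed the job in at 18.65 s; `sign_off` gives no verdict.

**Last checks**
- **Ring:** it lies flat and let go, about 4 mm from the toy's axis by the top camera.
- **Mast:** the grip rose about 110 mm. The pull jumped from 9 to 21.5 N at the stop, so I eased it to about 11 N.
- **Button:** finger opening is 18.1 mm, set to grip with 35 N. That is below the 19 mm expected with the button fully in, which I put down to give in the fingers. The button itself is hidden behind the finger.
- **Bystanders:** the cup, jar, book and brush look unmoved in the last top picture. I judged this by eye and did not measure it.

**Disagreements**
- **Lamp yaw:** the knob gave −26° and the button −17 to −20°. I used about −22°.
- **Mast axis:** the force readings put it about 1 mm from my camera estimate, and I corrected for that before pulling.
- **Pull force:** it stayed at 24 N after the first 1 mm ease, so I eased another 1 mm. It was still falling slowly, from 14.8 to 11.4 N, at hand-in.

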